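# Lay the standing wood block down in the corner jig

## Robot

A 6-joint arm with a two-finger parallel gripper is mounted at the origin on a cart in front of the work surface, level with it; the furniture and walls round the work are solid. World frame = base frame: x ahead of the robot, y to its left, z up, the work surface at z = 0. Lengths are in m, angles in rad, forces in N, time in s.
With the tool pointing down it reaches from about 0.275 to 0.85 m from the base axis. Payload 5.2 kg.
Tool frame: the origin (TCP) lies between the finger pads; the fingertips stand 11 mm ahead of it and the grasp point (between the pads) lies 8 mm behind it (ctrl.tip_extent is the z of the fingertips in the tool frame, in m); z points along the fingers, y is the line along which they close (so a half turn about z gives the same grasp; the last joint's range is limited). The gripper opens to 85 mm and grips with 20 to 120 N. Pads are 22 mm wide; open, the fingers measure 114 mm over their backs; the gripper's body (76 mm by 85 mm) begins 54 mm behind the grasp point. The pads swing forward as they close: fully open they stand 13 mm farther back than shut.
Start: joints at [0.93, 0.259, 1.535, -0, 1.348, -0.203], TCP at [0.233, 0.498, 0.242] pointing down, gripper open.
Joint ranges: [-3.14, 3.14], [-0.91, 2.08], [0.19, 2.58], [-1.22, 4.36], [0.22, 2.71], [-3.12, 3.12]. Speed limits (rad/s): [2.57, 2.57, 3.14, 3.14, 3.14, 3.14].

## Interface

Orientations are given as [roll, pitch, yaw] about the fixed x, y, z axes, in that order (R = Rz(yaw) Ry(pitch) Rx(roll)).
In Python, from station import ctrl gives the robot as it stands.
- The arm moves only by the shell command python3 -m handwheel 'ROWS' [FORCE]. ROWS is a JSON object of lists of equal length, an entry for each row: "gripper": the gripper's target within -1 to 1 (fully open at 1, half-way at 0, shut at -1); "linear": the shift along the tool's x, y, z scaled (see below), a list of three; "rot": the turn, a rotation vector about the tool's x, y, z scaled (see below), a list of three. In form: {"gripper": [gripper, ...], "linear": [[dx, dy, dz], ...], "rot": [[wx, wy, wz], ...]}. A call has exactly 8 rows; each row shifts and turns the commanded pose from where the row before left it, along the tool's axes as they then stand; what a row does not reach is not made up. The controller multiplies each number of a shift by 0.04 m and each number of a turn by 60 degrees. A row lasts 1/10 s, in which the tool goes at most 50 mm and 8.59 degrees, less where a joint would pass 70% of its speed; a pose out of reach is approached as far as the arm can. A call with a number of a shift or a turn outside -1 to 1 is refused whole. A call with a gripper value outside its range is refused whole. The fingers move at their own pace and stop on an object; FORCE is the grip in N (left out, the last holds). Time passes only in rows, so rows that do not move let the fingers close, or fill a call up. It gives the time, the measured TCP pose, the force, the opening and the grip force at its end, in the units of the state.
- ctrl.get_obs(): the state, without advancing time (a new reading comes with each control period).
- ctrl.grab_frame(name): name is "side" or "top" or "wrist"; returns a dict with "img" (384x512x3 uint8, blue, green, red), "depth" (384x512 float32, m along the optical axis (not along the pixel's ray), 0 where there is no reading), "fx", "fy", "cx", "cy" (pixels), "camera_from_world" (4x4, takes a point from world to camera coordinates). Camera axes: x right, y up, looking along -z (the intrinsics and any distortion apply to the point x, -y, -z); pixel columns grow to the right and rows downward; lengths in m; the calibration is good to about 2 mm. A picture is of the moment at which its call begins.
- ctrl.hand_in(): hands the job in; it is judged then, once.
The state is a dict: "time_s": time; "qpos": joint angles; "qd": joint speeds; "joint_torque": joint torques, N m; "tcp_pos": TCP position; "orientation": TCP orientation; "contact_force": force on the tool from outside, world axes, zero at the start; "torque": the same for the moment, N m; "grip_width": opening from 0.0 (shut) to 1.0 (fully open); "gripper_force": force on a finger pad.
Only numpy, scipy, OpenCV 4.12 (cv2) and the standard library are available. Lean on these libraries where they do the work, as an engineer would, in place of code of your own. Each camera call takes 0.05 s, during which the arm holds its last target. There are 200 camera calls.

## Task

Get the wood block ready for drilling: push over the block that stands on end on the plywood corner jig, so that it lies flat on its broad face on the board, then push it home into the corner of the jig, with one end snug against the back fence and one long side snug against the side fence. Only push it with the fingers; do not pick it up. Leave the things lying around the jig where they are.

Things in the scene. Friction and masses are not known exactly. Their poses are not given: they have to be found in the camera images.
- jig: Corner jig fixed to the bench: plywood board 250 (x) by 200 (y) by 12 mm with two wooden fences 25 mm wide, tops 32 mm above the bench. Back fence: full width along the +x edge, inner face at x = +95 mm. Side fence: along the +y edge, inner face at y = +75 mm. The -x and -y edges are open. Origin: centre of the underside, on the bench. +x points away from the robot, within about 20 degrees.
- jig_corner (a point): Point on the board's upper face (12 mm above the bench) in the inner corner where back fence and side fence meet; axes as the jig's.
- block_mid (a point): Centre of the loose, plain wood block, 55 by 90 by 35 mm, 0.14 to 0.28 kg. Its own x axis runs along the 55 mm, y along the 90 mm, z along the 35 mm. It starts standing on end on the board (y vertical, centre 57 mm above the bench), its broad faces turned to the jig's -x and +x sides within about 12 degrees. Lying flat, its centre is 29.5 mm above the bench.
- cup: Small white mixing cup, 70 mm wide, 71 mm high, standing beside the side fence; not to be disturbed. Origin: centre of its underside.
- sander: Sanding block, 60 x 95 x 26 mm, lying beside the side fence; not to be disturbed. Origin: centre of its underside.
- pen: Marker pen, about 130 mm long, 14 mm thick, lying beside the open -y edge of the jig, roughly along it; not to be disturbed. Origin: centre of its underside.
- bolt_a: Bolt, 50 mm long, 17 mm high, lying just behind the jig's back fence; not to be disturbed. Origin: centre of its underside.
- bolt_b: Bolt, 50 mm long, 17 mm high, lying just behind the jig's back fence, to the right of the other; not to be disturbed. Origin: centre of its underside.
- block: The same wood block; this origin is the centre of one broad face, its x and y axes turned 14 degrees from the faces (use the centre point). It has room to fall flat towards the back fence, short of that fence and clear of the side fence. A push of 1 N or so near its top tips it; past about 21 degrees it falls by itself.
Mind the look-alikes: they are no part of the job. Of the things that look like the block, the smaller one is meant.

How it is judged:
By the outcome, as a careful person would: the job done as asked, in the order asked, and still so for the second after the job is handed in, with the robot touching nothing.
It also fails if it takes over 58 s, if anything falls off the work surface, if the arm or the gripper's body presses on something with over 40 N, if the wrist force passes 120 N, or if a joint passes its speed limit or range.

## Working session

There is one attempt and no reset: what is moved stays moved. The work goes in short steps, Python scripts to look and compute and a shell command to move; the robot and the scene stay as the last step left them, time stands still between calls to the robot, and variables do not carry over. Pictures are saved under pics/ and viewed, at most 10 in all, crops included, and the job is handed in when it is done.

```bash
mkdir -p pics; ls; cat > h.py <<'E'
import numpy as np, cv2
from station import ctrl
def grab(n):
    f=ctrl.grab_frame(n); f['T']=np.linalg.inv(np.array(f['camera_from_world'])); return f
def cast(f,u,v,z):
    T=f['T']; d=T[:3,:3]@np.array([(u-f['cx'])/f['fx'],-(v-f['cy'])/f['fy'],-1.]); o=T[:3,3]
    return o+d*(z-o[2])/d[2]
def cloud(f):
    D=f['depth']; v,u=np.mgrid[:D.shape[0],:D.shape[1]]
    P=np.stack([(u-f['cx'])/f['fx']*D,-(v-f['cy'])/f['fy']*D,-D],-1)
    return P@f['T'][:3,:3].T+f['T'][:3,3]
E
python3 - <<'E'
from h import *
print(ctrl.get_obs()); 
fs=[grab(n) for n in('top','side')]
for f in fs: print({k:f[k] for k in f if k not in('img','depth','T')}, f['T'][:3,3],-f['T'][:3,2])
cv2.imwrite('pics/a_top.png',fs[0]['img']); cv2.imwrite('pics/a_side.png',fs[1]['img'])
E
```

```text
pics
{'time_s': 0.0, 'qpos': array([ 9.30180709e-01,  2.59338101e-01,  1.53606009e+00,  7.59300515e-06,
        1.34801582e+00, -2.02799006e-01]), 'qd': array([-0.00023454, -0.00061686,  0.00137598, -0.00120154,  0.00091038,
        0.00106487]), 'joint_torque': array([-4.07284342e-04, -4.46028900e+01, -2.90577918e+01, -4.31002645e-04,
        1.17181940e-02, -3.95302368e-05]), 'tcp_pos': array([0.23284988, 0.49772497, 0.24148654]), 'orientation': array([-3.13981011e+00, -3.74094322e-04,  2.70377402e+00]), 'contact_force': array([-0.22800424, -0.21931538,  0.23941649]), 'torque': array([ 0.05721294, -0.03309319, -0.01798121]), 'gripper_force': 0.0, 'grip_width': 0.9967285267130993}
{'fx': 364.0620665080073, 'fy': 364.0620665080073, 'cx': 259.01840554282336, 'cy': 187.34738222480175, 'camera_from_world': array([[ 4.07745111e-03, -9.99991439e-01, -7.04936809e-04,
         3.14293601e-01],
       [ 9.92976968e-01,  3.96549631e-03,  1.18241343e-01,
        -5.12504304e-01],
       [-1.18237536e-01, -1.18210931e-03,  9.92984636e-01,
        -8.72921282e-01],
       [ 0.00000000e+00,  0.00000000e+00,  0.00000000e+00,
         1.00000000e+00]])} [0.40441139 0.31529136 0.92761818] [ 0.11823754  0.00118211 -0.99298464]
{'fx': 401.16874965391435, 'fy': 401.16874965391435, 'cx': 256.4026197095585, 'cy': 188.84014087652773, 'camera_from_world': array([[ 0.92660309,  0.37594626,  0.00843346, -0.58940521],
       [-0.26910247,  0.64726422,  0.71318503, -0.10087314],
       [ 0.26266057, -0.66310892,  0.70092509, -0.84783487],
       [ 0.        ,  0.        ,  0.        ,  1.        ]])} [ 0.74169226 -0.27533061  0.67118068] [-0.26266057  0.66310892 -0.70092509]
```

View pics/a_top.png

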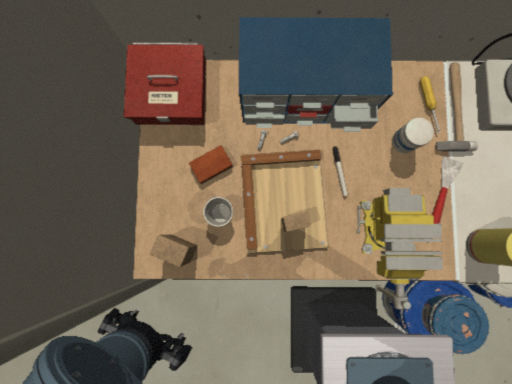

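View pics/a_side.png

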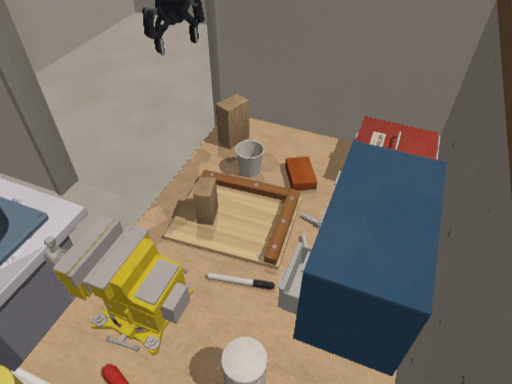

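The top view shows two candidates for the block. One is the small block standing on the jig at top (300,218) / side (206,200). The other is a larger look-alike at top (173,250) / side (233,122), off the jig. I choose the one on the jig and measure it now.

```bash
python3 - <<'E'
from h import *
f=grab('top'); P=cloud(f); s=grab('side'); Q=cloud(s)
def rect(X,n):
    r=cv2.minAreaRect(X[:,:2].astype(np.float32)*1000); print(n,len(X),np.round(r[0],1),np.round(r[1],1),round(r[2],1)); return r
for n,C in(('top',P),('side',Q)):
    p=C.reshape(-1,3); near=(p[:,0]>.25)&(p[:,0]<.6)&(p[:,1]<.40)&(p[:,1]>.08)
    b=p[near&(p[:,2]>.096)&(p[:,2]<.108)]; rect(b,n+' blocktop')
    fe=p[near&(p[:,2]>.027)&(p[:,2]<.037)]; rect(fe,n+' fence')
    bd=p[near&(p[:,2]>.007)&(p[:,2]<.017)]; rect(bd,n+' board')
# fence inner lines in top colour: print cast of eyeballed points
for u,v,z in[(242,154,.032),(321,150,.032),(256,250,.032),(253,163,.032),(322,160,.032),(327,248,.012),(243,254,.032)]: print((u,v),np.round(cast(f,u,v,z),4))
a=cv2.resize(f['img'][140:265,180:360],None,fx=4,fy=4,interpolation=cv2.INTER_CUBIC)
cv2.imwrite('pics/b_crop.png',a)
E
```

```text
top blocktop 376 [425.9 230.6] [34.9 54.8] 14.3
top fence 1576 [479.5 280. ] [238.6 238.8] 0.2
top board 5888 [475.8 245.9] [247.9 306.7] 0.1
side blocktop 382 [427.8 230.1] [35.9 57. ] 13.9
side fence 1682 [480.5 279.9] [239.8 238.9] 90.0
side board 5900 [477.4 244.6] [246.6 308.8] 0.5
(242, 154) [0.595  0.3593 0.032 ]
(321, 150) [0.606  0.1613 0.032 ]
(256, 250) [0.3578 0.3231 0.032 ]
(253, 163) [0.5722 0.3316 0.032 ]
(322, 160) [0.5805 0.1592 0.032 ]
(327, 248) [0.3624 0.147  0.012 ]
(243, 254) [0.3481 0.3545 0.032 ]
```

View pics/b_crop.png

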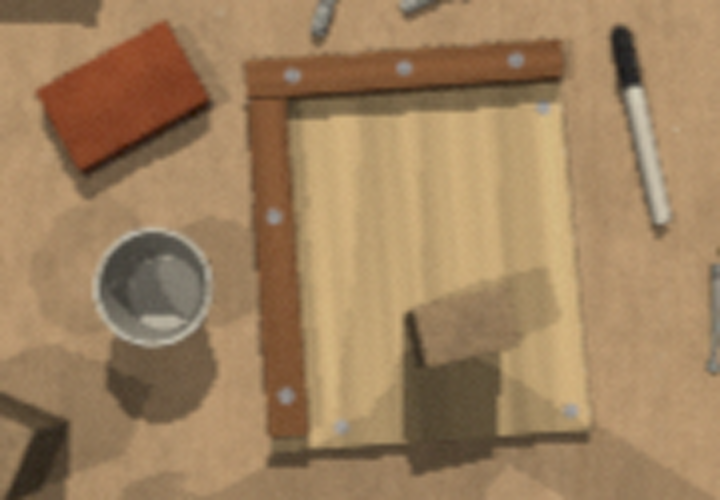

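The crop confirms the choice: the small block stands on the jig at crop (470,330), turned about 11° CCW from it, with its top centre at (0.426, 0.230). I'll fit the jig pose, then move behind the block with the gripper shut.

```bash
cat > jig.py <<'E'
from h import *
def jigfit():
    from scipy.optimize import least_squares
    out=[]
    for n in('top','side'):
        f=grab(n); p=cloud(f).reshape(-1,3); hsv=cv2.cvtColor(f['img'],cv2.COLOR_BGR2HSV).reshape(-1,3)
        m=(p[:,0]>.33)&(p[:,0]<.63)&(p[:,1]<.375)&(p[:,1]>.13)&(p[:,2]>.0285)&(p[:,2]<.0365)
        q=p[m][:,:2]; c=np.array([.477,.252]); J=(q-c)
        b=q[(J[:,0]>.09)&(J[:,1]<.06)]; s=q[(J[:,1]>.07)&(J[:,0]<.08)]
        lb=cv2.fitLine((b*1000).astype(np.float32),cv2.DIST_HUBER,0,.01,.01).ravel(); ls=cv2.fitLine((s*1000).astype(np.float32),cv2.DIST_HUBER,0,.01,.01).ravel()
        yb=np.degrees(np.arctan2(-lb[0]/lb[1],1)); ys=np.degrees(np.arctan2(ls[1]/ls[0],1))
        t=np.radians((yb+ys)/2); X=np.array([np.cos(t),np.sin(t)]); Y=np.array([-X[1],X[0]])
        # fence centrelines: x=107.5, y=87.5 ; corner at 95,75
        corner=X*(lb[2:]@X-12.5)+Y*(ls[2:]@Y-12.5)
        print(n,len(b),len(s),'yaw back %.2f side %.2f'%(yb,ys),'corner',corner.round(1))
if __name__=='__main__': jigfit(); print(ctrl.tip_extent)
E
python3 jig.py
python3 -m handwheel '{"gripper":[-1,-1,-1,-1,-1,-1,-1,-1],"linear":[[-0.775,-0.608,0],[-0.775,-0.608,0],[-0.775,-0.608,0],[-0.775,-0.608,0],[-0.775,-0.608,0],[-0.775,-0.608,0],[-0.775,-0.608,0],[-0.775,-0.608,0]],"rot":[[0,0,0],[0,0,0],[0,0,0],[0,0,0],[0,0,0],[0,0,0],[0,0,0],[0,0,0]]}' 30
```

```text
top 571 778 yaw back 4.59 side 4.30 corner [569.5 335.6]
side 714 684 yaw back 4.26 side 3.75 corner [573.2 332.6]
0.011
time_s: 1.1
tcp_pos: [0.3757, 0.2154, 0.2425]
orientation: [3.141, 0.0, 2.704]
contact_force: [1.3, -0.1, -0.3]
grip_width: -0.007
gripper_force: 0.0
```

```bash
python3 -m handwheel '{"gripper":[-1,-1,-1,-1,-1,-1,-1,-1],"linear":[[0,0,0.47],[0,0,0.47],[0,0,0.47],[0,0,0.47],[0,0,0.47],[0,0,0.47],[0,0,0.47],[0,0,0.47]],"rot":[[0,0,-0.082],[0,0,-0.082],[0,0,-0.082],[0,0,-0.082],[0,0,-0.082],[0,0,-0.082],[0,0,-0.082],[0,0,-0.082]]}'
python3 - <<'E'
from h import *
f=grab('side'); cv2.imwrite('pics/c.png',cv2.resize(f['img'][90:290,120:340],None,fx=3,fy=3))
E
```

```text
time_s: 1.9
tcp_pos: [0.3754, 0.2168, 0.0913]
orientation: [-3.142, 0.0, -2.889]
contact_force: [0.3, 0.7, 1.0]
grip_width: -0.005
gripper_force: 0.0
```

View pics/c.png

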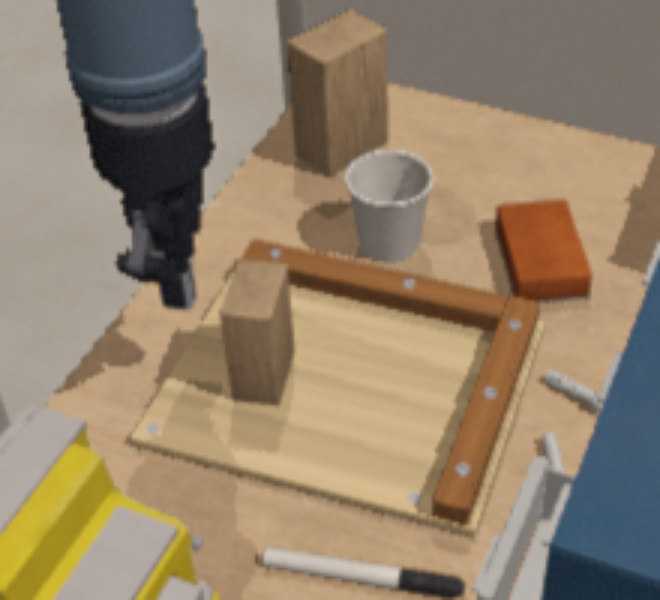

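The closed fingers, at crop (180,290), sit behind the block at crop (255,330), facing its -x broad face. Now I push.

```bash
python3 -m handwheel '{"gripper":[-1,-1,-1,-1,-1,-1,-1,-1],"linear":[[-0.3,0,0],[-0.2,0,0],[-0.2,0,0],[-0.18,0,0],[-0.18,0,0],[-0.18,0,0],[-0.18,0,0],[-0.18,0,0]],"rot":[[0,0,0],[0,0,0],[0,0,0],[0,0,0],[0,0,0],[0,0,0],[0,0,0],[0,0,0]]}'
cat > blk.py <<'E'
from h import *
cor=np.array([571.5,334.]); t=np.radians(4.2); X=np.array([np.cos(t),np.sin(t)]); Y=np.array([-X[1],X[0]])
def run(names=('top','side')):
    for n in names:
        f=grab(n); p=cloud(f).reshape(-1,3); q=p[:,:2]*1000-cor; a=q@X; b=q@Y
        m=(a>-150)&(a<10)&(b>-140)&(b<10)&(p[:,2]>.041)&(p[:,2]<.053)
        w=p[m]
        if len(w)<50: print(n,'none',len(w)); continue
        img=m.reshape(384,512).astype(np.uint8); c,l,st,ce=cv2.connectedComponentsWithStats(img)
        k=1+st[1:,4].argmax(); r=cv2.minAreaRect((p[(l==k).ravel()][:,:2]*1000).astype(np.float32))
        d=np.array(r[0])-cor; print(n,st[k,4],'ctr',np.round(r[0],1),'size',np.round(r[1],1),'ang-jig %.1f'%(r[2]-4.2),'rel corner',np.round([d@X,d@Y],1),'(goal -45 -27.5)')
    return f
if __name__=='__main__': run()
E
python3 blk.py
```

```text
time_s: 2.75
tcp_pos: [0.4379, 0.2327, 0.0919]
orientation: [-3.142, 0.0, -2.893]
contact_force: [-1.0, -0.4, -0.2]
grip_width: 0.001
gripper_force: 0.0
top none 0
side 345 ctr [480.5 242.3] size [95.8 56.9] ang-jig 8.9 rel corner [-97.4 -84.8] (goal -45 -27.5)
```

```bash
python3 -m handwheel '{"gripper":[-1,-1,-1,-1,-1,-1,-1,-1],"linear":[[0.3,0.105,0],[0.3,0.105,0],[0.3,0.105,0],[0,0,0],[0,0,0],[0,0,0],[0,0,0],[0,0,0]],"rot":[[0,0,0],[0,0,0],[0,0,0],[0,0,0.0835],[0,0,0.0835],[0,0,0],[0,0,0],[0,0,0]]}'
python3 - <<'E'
from blk import *
f=run(); cv2.imwrite('pics/d.png',cv2.resize(f['img'][90:290,120:340],None,fx=3,fy=3))
E
```

```text
time_s: 3.65
tcp_pos: [0.3989, 0.236, 0.092]
orientation: [3.142, -0.0, -3.065]
contact_force: [0.1, 0.6, -0.6]
grip_width: 0.0
gripper_force: 0.0
top 790 ctr [493.3 247.2] size [86.8 55.1] ang-jig 9.8 rel corner [-84.3 -80.8] (goal -45 -27.5)
side 912 ctr [493.3 246.9] size [90.4 58.4] ang-jig 9.1 rel corner [-84.3 -81.2] (goal -45 -27.5)
```

View pics/d.png

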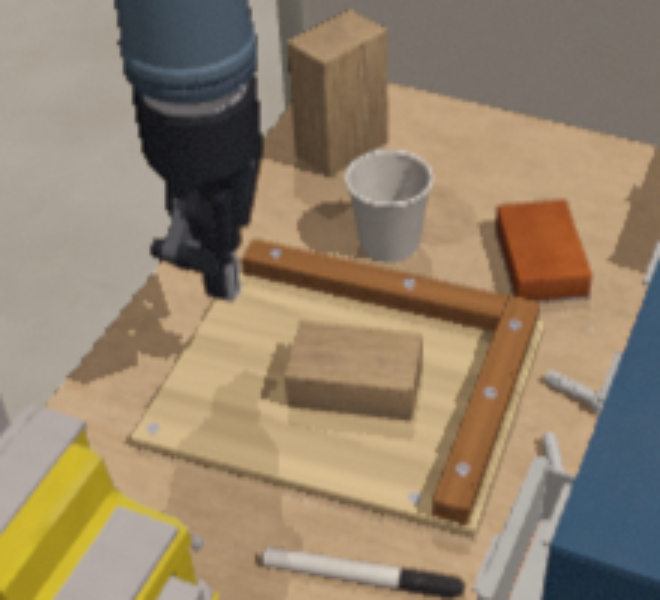

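The block lies flat, crop (355,370), clear of both fences and still yawed about 9.5°. Next I go down and push along jig +x.

```bash
python3 -m handwheel '{"gripper":[-1,-1,-1,-1,-1,-1,-1,-1],"linear":[[0,0,0.5],[0,0,0.5],[0,0,0.5],[-0.25,0,0],[-0.25,0,0],[-0.25,0,0],[-0.2,0,0],[-0.2,0,0]],"rot":[[0,0,0],[0,0,0],[0,0,0],[0,0,0],[0,0,0],[0,0,0],[0,0,0],[0,0,0]]}'; python3 blk.py
```

```text
time_s: 4.55
tcp_pos: [0.446, 0.2394, 0.0326]
orientation: [3.141, 0.0, -3.067]
contact_force: [-2.3, 0.0, 1.3]
grip_width: 0.004
gripper_force: 1.0
top 197 ctr [534.1 254.8] size [23.7 54.6] ang-jig 13.6 rel corner [-43.1 -76.3] (goal -45 -27.5)
side 954 ctr [494.8 243.9] size [110.4  57.9] ang-jig 10.9 rel corner [-83.1 -84.2] (goal -45 -27.5)
```

```bash
python3 -m handwheel '{"gripper":[-1,-1,-1,-1,-1,-1,-1,-1],"linear":[[-0.2,0,0],[-0.2,0,0],[-0.2,0,0],[0,0,0],[0.5,0,0],[0.5,0,0],[0.5,0,0],[0,0,0]],"rot":[[0,0,0],[0,0,0],[0,0,0],[0,0,0],[0,0,0],[0,0,0],[0,0,0],[0,0,0]]}'; python3 - <<'E'
from blk import *
f=run(); cv2.imwrite('pics/e.png',cv2.resize(f['img'][90:290,120:340],None,fx=3,fy=3))
E
```

```text
time_s: 5.45
tcp_pos: [0.4064, 0.2363, 0.0316]
orientation: [-3.141, -0.003, -3.067]
contact_force: [0.2, -0.4, 0.2]
grip_width: -0.0
gripper_force: 0.0
top 820 ctr [526.2 247.3] size [90.2 54.9] ang-jig 7.2 rel corner [-51.5 -83.2] (goal -45 -27.5)
side 931 ctr [528.1 247. ] size [89.9 57. ] ang-jig 7.1 rel corner [-49.7 -83.6] (goal -45 -27.5)
```

View pics/e.png

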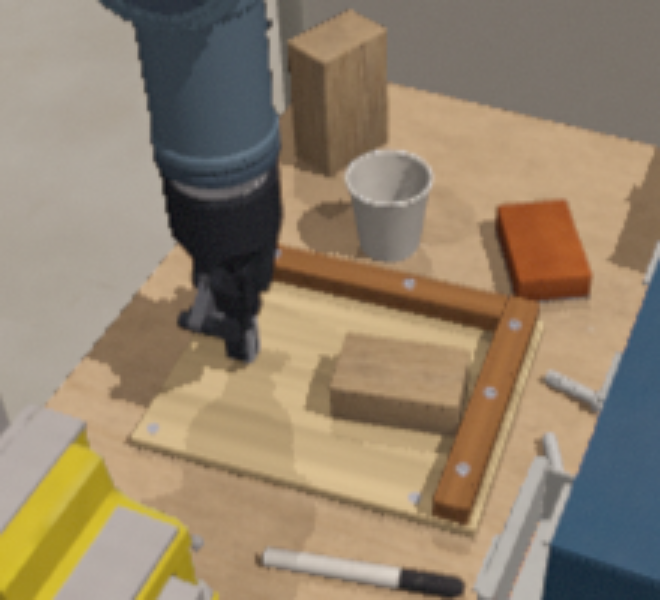

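Block at crop (400,380), its -y far corner nearly at the back fence. I go round to its -y long side.

```bash
python3 -m handwheel '{"gripper":[-1,-1,-1,-1,-1,-1,-1,-1],"linear":[[0,-0.5,0],[0,-0.5,0],[0,-0.5,0],[-0.55,0,0],[-0.55,0,0],[-0.55,0,0],[-0.55,0,0],[-0.55,0,0]],"rot":[[0,0,0],[0,0,0],[0,0,0],[0,0,0],[0,0,0],[0,0,0],[0,0,0],[0,0,0]]}'; python3 -m handwheel '{"gripper":[-1,-1,-1,-1,-1,-1,-1,-1],"linear":[[0,0.25,0],[0,0.25,0],[0,0.2,0],[0,0.2,0],[0,0.2,0],[0,0.2,0],[0,0.2,0],[0,0.2,0]],"rot":[[0,0,0],[0,0,0],[0,0,0],[0,0,0],[0,0,0],[0,0,0],[0,0,0],[0,0,0]]}'; python3 blk.py
```

```text
time_s: 6.35
tcp_pos: [0.5262, 0.1848, 0.0321]
orientation: [3.142, 0.002, -3.068]
contact_force: [-0.5, -0.8, -0.5]
grip_width: -0.002
gripper_force: 0.0
time_s: 7.15
tcp_pos: [0.518, 0.2534, 0.0319]
orientation: [-3.141, -0.0, -3.067]
contact_force: [-0.4, -1.3, -0.2]
grip_width: 0.0
gripper_force: 0.7
top 209 ctr [526.2 306.7] size [86.4 29.3] ang-jig -3.9 rel corner [-47.2 -23.9] (goal -45 -27.5)
side 498 ctr [545.  296.3] size [56.  57.5] ang-jig -3.6 rel corner [-29.2 -35.6] (goal -45 -27.5)
```

```bash
python3 -m handwheel '{"gripper":[-1,-1,-1,-1,-1,-1,-1,-1],"linear":[[0,0.06,0],[0,0.06,0],[0,0.05,0],[0,0,0],[0,-0.25,0],[0,-0.5,0],[0,-0.5,0],[0,-0.5,0]],"rot":[[0,0,0],[0,0,0],[0,0,0],[0,0,0],[0,0,0],[0,0,0],[0,0,0],[0,0,0]]}'; python3 - <<'E'
from blk import *
f=run(); cv2.imwrite('pics/f.png',cv2.resize(f['img'][90:290,120:340],None,fx=3,fy=3))
E
```

```text
time_s: 8.05
tcp_pos: [0.5232, 0.1886, 0.0319]
orientation: [3.141, 0.0, -3.067]
contact_force: [-0.2, -0.4, 0.0]
grip_width: 0.002
gripper_force: 0.0
top 817 ctr [525.5 301.7] size [53.7 89.4] ang-jig 85.8 rel corner [-48.3 -28.9] (goal -45 -27.5)
side 520 ctr [541.  300.6] size [56.8 63.3] ang-jig 85.6 rel corner [-32.8 -31.1] (goal -45 -27.5)
```

View pics/f.png

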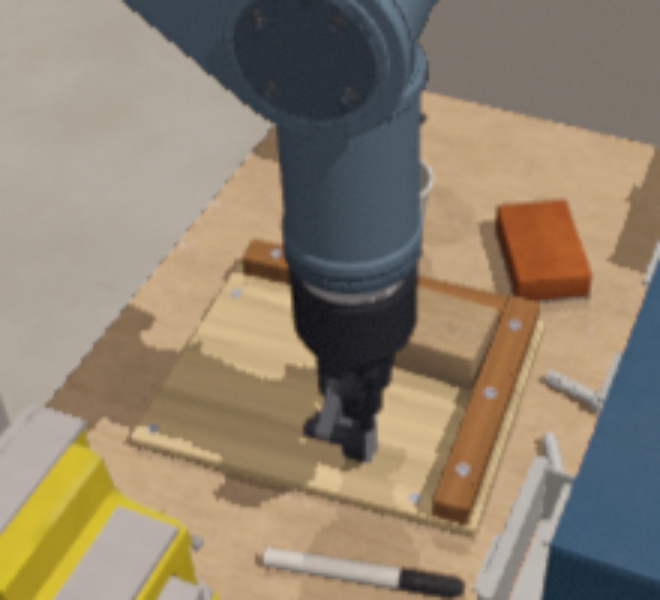

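The block, at crop (445,335), is by the side fence, a few mm off the back fence. I go round to its -x end and push in x.

```bash
python3 -m handwheel '{"gripper":[-1,-1,-1,-1,-1,-1,-1,-1],"linear":[[0.95,0,0],[0.95,0,0],[0,0.92,0],[0,0.92,0],[0,0.92,0],[-0.28,0,0],[-0.28,0,0],[-0.1,0,0]],"rot":[[0,0,0],[0,0,0],[0,0,0],[0,0,0],[0,0,0],[0,0,0],[0,0,0],[0,0,0]]}'
python3 -m handwheel '{"gripper":[-1,-1,-1,-1,-1,-1,-1,-1],"linear":[[-0.05,0,0],[-0.05,0,0],[-0.05,0,0],[-0.05,0,0],[-0.05,0,0],[0,0,0],[0,0,0],[0,0,0]],"rot":[[0,0,0],[0,0,0],[0,0,0],[0,0,0],[0,0,0],[0,0,0],[0,0,0],[0,0,0]]}'
```

```text
time_s: 8.95
tcp_pos: [0.4672, 0.2958, 0.032]
orientation: [3.141, 0.001, -3.068]
contact_force: [-0.5, -0.6, 1.3]
grip_width: 0.003
gripper_force: 0.0
time_s: 9.75
tcp_pos: [0.4716, 0.2957, 0.0313]
orientation: [-3.14, -0.008, -3.067]
contact_force: [-8.6, -2.3, 6.6]
grip_width: 0.004
gripper_force: 4.5
```

```bash
python3 -m handwheel '{"gripper":[-1,-1,-1,-1,-1,-1,-1,-1],"linear":[[-0.05,0,0],[-0.05,0,0],[0,0,0],[0,0,0],[0.3,0,0],[0.5,0,0],[0,0,0],[0,0,0]],"rot":[[0,0,0],[0,0,0],[0,0,0],[0,0,0],[0,0,0],[0,0,0],[0,0,0],[0,0,0]]}'; python3 - <<'E'
from blk import *
run(); f=grab('top')
cv2.imwrite('pics/g.png',cv2.resize(f['img'][140:240,230:340],None,fx=6,fy=6,interpolation=cv2.INTER_CUBIC))
E
```

```text
time_s: 10.55
tcp_pos: [0.448, 0.295, 0.0322]
orientation: [3.141, 0.001, -3.067]
contact_force: [0.0, 0.4, 0.4]
grip_width: 0.002
gripper_force: 0.0
top 294 ctr [549.9 300.6] size [40.6 51.9] ang-jig -3.4 rel corner [-24.  -31.8] (goal -45 -27.5)
side 836 ctr [527.8 300. ] size [57.6 90.6] ang-jig 85.5 rel corner [-46.1 -30.7] (goal -45 -27.5)
```

View pics/g.png

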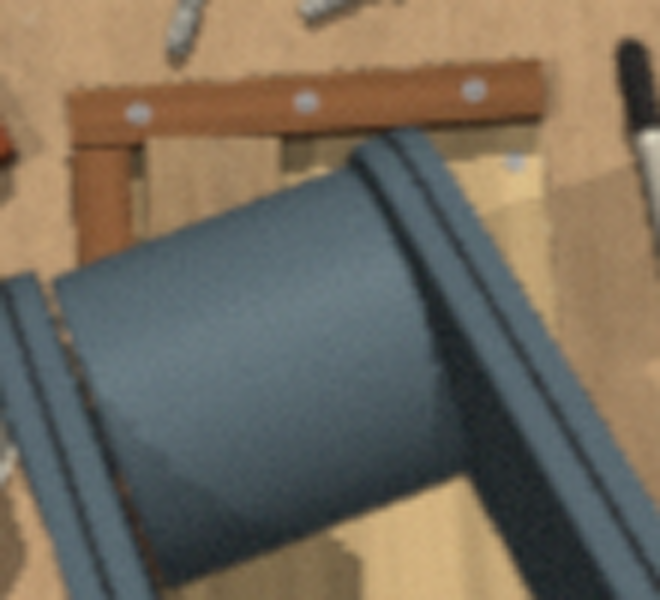

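There is still a gap to the side fence near the far end, crop (140,170). I push +y again on the -y side, nearer the front.

```bash
python3 -m handwheel '{"gripper":[-1,-1,-1,-1,-1,-1,-1,-1],"linear":[[0,-0.75,0],[0,-0.75,0],[0,-0.75,0],[-0.7,0,0],[-0.7,0,0],[-0.7,0,0],[0,0.5,0],[0,0.4,0]],"rot":[[0,0,0],[0,0,0],[0,0,0],[0,0,0],[0,0,0],[0,0,0],[0,0,0],[0,0,0]]}'
python3 -m handwheel '{"gripper":[-1,-1,-1,-1,-1,-1,-1,-1],"linear":[[0,0.06,0],[0,0.06,0],[0,0.06,0],[0,0.06,0],[0,0.05,0],[0,0.05,0],[0,0,0],[0,0,0]],"rot":[[0,0,0],[0,0,0],[0,0,0],[0,0,0],[0,0,0],[0,0,0],[0,0,0],[0,0,0]]}'
```

```text
time_s: 11.5
tcp_pos: [0.5368, 0.2474, 0.0317]
orientation: [3.141, 0.001, -3.069]
contact_force: [-0.3, -0.8, 1.0]
grip_width: 0.001
gripper_force: 0.0
time_s: 12.3
tcp_pos: [0.5343, 0.2607, 0.032]
orientation: [3.142, 0.0, -3.067]
contact_force: [0.3, -0.4, 0.7]
grip_width: 0.001
gripper_force: 0.2
```

```bash
python3 -m handwheel '{"gripper":[-1,-1,-1,-1,-1,-1,-1,-1],"linear":[[0,0.05,0],[0,0.05,0],[0,0.05,0],[0,0.05,0],[0,0,0],[0,0,0],[0,0,0],[0,0,0]],"rot":[[0,0,0],[0,0,0],[0,0,0],[0,0,0],[0,0,0],[0,0,0],[0,0,0],[0,0,0]]}'
```

```text
time_s: 13.1
tcp_pos: [0.5345, 0.2641, 0.0322]
orientation: [-3.135, -0.001, -3.067]
contact_force: [2.4, -20.6, 4.4]
grip_width: -0.003
gripper_force: 10.3
```

```bash
python3 -m handwheel '{"gripper":[-1,-1,-1,-1,-1,-1,-1,-1],"linear":[[0,-0.75,0],[0,-0.75,0],[0.7,0,0],[0.7,0,0],[0.7,0,0],[0,0.8,0],[0,0.8,0],[0,0.8,0]],"rot":[[0,0,0],[0,0,0],[0,0,0],[0,0,0],[0,0,0],[0,0,0],[0,0,0],[0,0,0]]}'; python3 -m handwheel '{"gripper":[-1,-1,-1,-1,-1,-1,-1,-1],"linear":[[-0.2,0,0],[-0.2,0,0],[-0.1,0,0],[-0.1,0,0],[-0.05,0,0],[-0.05,0,0],[0,0,0],[0,0,0]],"rot":[[0,0,0],[0,0,0],[0,0,0],[0,0,0],[0,0,0],[0,0,0],[0,0,0],[0,0,0]]}'; python3 blk.py
```

```text
time_s: 13.9
tcp_pos: [0.4468, 0.2996, 0.0322]
orientation: [3.141, 0.0, -3.068]
contact_force: [0.7, -0.0, 0.8]
grip_width: -0.002
gripper_force: 0.0
time_s: 14.7
tcp_pos: [0.4736, 0.2995, 0.0316]
orientation: [-3.14, -0.003, -3.068]
contact_force: [-6.0, -2.0, 3.4]
grip_width: -0.003
gripper_force: 2.5
top none 0
side 861 ctr [518.6 302.6] size [111.7  58.3] ang-jig -0.1 rel corner [-55.1 -27.4] (goal -45 -27.5)
```

```bash
python3 -m handwheel '{"gripper":[-1,-1,-1,-1,-1,-1,-1,-1],"linear":[[-0.05,0,0],[-0.05,0,0],[-0.05,0,0],[0,0,0],[0,0,0],[0,0,0],[0,0,0],[0,0,0]],"rot":[[0,0,0],[0,0,0],[0,0,0],[0,0,0],[0,0,0],[0,0,0],[0,0,0],[0,0,0]]}'; python3 -m handwheel '{"gripper":[-1,-1,-1,-1,-1,-1,-1,-1],"linear":[[0.3,0,0],[0.5,0,0],[0.5,0,0],[0.5,0,-0.8],[0.5,0,-1],[0.5,0,-1],[0.2,0,-1],[0,0,-1]],"rot":[[0,0,0],[0,0,0],[0,0,0],[0,0,0],[0,0,0],[0,0,0],[0,0,0],[0,0,0]]}'; python3 - <<'E'
from blk import *
run(); f=grab('top'); s=grab('side')
a=cv2.resize(f['img'][140:260,190:360],None,fx=3.5,fy=3.5,interpolation=cv2.INTER_CUBIC)[:, :400]
b=cv2.resize(s['img'][140:290,160:340],None,fx=2.2,fy=2.8,interpolation=cv2.INTER_CUBIC)
cv2.imwrite('pics/h.png',np.hstack([a,b]))
E
```

```text
time_s: 15.6
tcp_pos: [0.4736, 0.2995, 0.0308]
orientation: [-3.139, -0.015, -3.067]
contact_force: [-19.3, -2.6, 12.2]
grip_width: -0.002
gripper_force: 10.0
time_s: 16.4
tcp_pos: [0.3603, 0.2918, 0.2258]
orientation: [3.141, 0.001, -3.067]
contact_force: [1.7, -0.1, -0.6]
grip_width: -0.0
gripper_force: 0.0
top 818 ctr [527.5 304.2] size [89.7 54.9] ang-jig -0.0 rel corner [-46.1 -26.5] (goal -45 -27.5)
side 832 ctr [529.  304.3] size [91.3 57.9] ang-jig -0.3 rel corner [-44.5 -26.5] (goal -45 -27.5)
```

View pics/h.png

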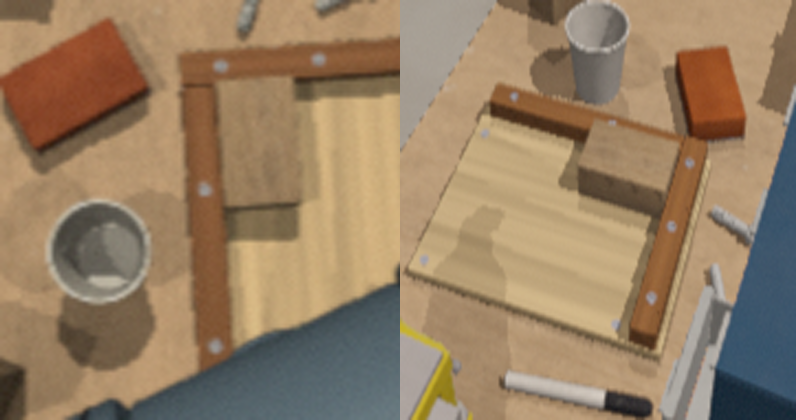

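The block lies flat at panel (258,140), snug against the back and side fences and 0° to the jig. The other objects are undisturbed and the arm is clear.

```bash
python3 -c "from station import ctrl; print(ctrl.hand_in())"
```

```text
the job is handed in; nothing more can be done
None
```

The block was pushed over flat and then pushed home into the jig corner, where it measures square to the jig and within about 1 mm of the corner position, touching both fences; nothing else was moved, and the job is handed in at about 16.5 s.

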